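# Find the gold-stamped box and push it to the dispatch line

### The job

First with the fingers tip both red-lidded wooden boxes over, towards the robot or away from it, so that they lie on their sides and you can see which one carries the gold stamp underneath; only when both lie on their sides, push the stamped one along the table until it lies centred over the green dispatch line. Do not lift or carry a box; leave the other box lying on its side near where it fell, clear of the line, and leave everything else alone.

Things in the scene. Friction and masses are not known exactly. Their poses are not given: they have to be found in the camera images.
- box_a: one of two look-alike closed wooden boxes, red lid, brass corners, too wide to grasp: 100 mm along its x, 110 mm along its y, 120 mm tall (its z), 0.3 to 0.6 kg, on a rubber base 96 x 106 x 8 mm that hardly slips. Starts upright, x axis within 0.3 rad of world x, one box left and one right of the line. Origin: centre of its black underside. Pulled over towards the robot, it shows the underside to the scene camera
- box_b: one of two look-alike closed wooden boxes, red lid, brass corners, too wide to grasp: 100 mm along its x, 110 mm along its y, 120 mm tall (its z), 0.3 to 0.6 kg, on a rubber base 96 x 106 x 8 mm that hardly slips. Starts upright, x axis within 0.3 rad of world x, one box left and one right of the line. Origin: centre of its black underside. Pulled over towards the robot, it shows the underside to the scene camera
- box_a_mid (a point): centre of box_a (60 mm along its z from the underside). Pulled or pushed at its top along its x, it tips about the bottom edge (follow the arc: a finger that stays low jams on it) and past 40 degrees falls onto its side by itself: it then lies with its x upright and z and y level, 100 mm high, its centre about 110 mm (90 to 140) from where it stood
- box_b_mid (a point): centre of box_b (60 mm along its z from the underside). Pulled or pushed at its top along its x, it tips about the bottom edge (follow the arc: a finger that stays low jams on it) and past 40 degrees falls onto its side by itself: it then lies with its x upright and z and y level, 100 mm high, its centre about 110 mm (90 to 140) from where it stood
- stamp (a point): centre of the round gold stamp, 68 mm across, that only one box has (the left one in some starts, the right one in others); it is hidden until the box is tipped; at the centre of the underside of the stamped box (it coincides with that box's origin)
- line: the dispatch line: flat green tape with a white middle stripe stuck on the table between the boxes, 340 mm long along its x (roughly ahead of the robot), 50 mm wide, nothing to bump into; origin at its middle
- foil: upright roll of gold foil, 48 mm across, 55 mm high, origin at its underside; leave alone
- brass_tool: brass finishing tool standing upright, 32 mm across, 108 mm high, origin at its underside; leave alone
- glue: jar with a white cap, 60 mm across, 100 mm high, origin at its underside; leave alone
- pink_tray: pink plastic tray, 130 x 180 x 50 mm, origin at its underside; leave alone
- hammer: hammer 200 mm long lying on the table, origin on its underside; leave alone
Not all that is in view belongs to the job. What is shaped like the box_a but blue or turquoise is not meant.

How it is judged:
By the outcome, as a careful person would: the job done as asked, in the order asked, and still so for the second after the job is handed in, with the robot touching nothing.
It also fails if it takes over 61 s, if anything falls off the work surface, if the arm or the gripper's body presses on something with over 40 N, if the wrist force passes 120 N, or if a joint passes its speed limit or range.

### The arm

A 6-joint arm with a two-finger parallel gripper is mounted at the origin on the work surface. World frame = base frame: x ahead of the robot, y to its left, z up, the work surface at z = 0. Lengths are in mm, angles in rad, forces in N, time in s.
With the tool pointing down it reaches from about 325 to 1000 mm from the base axis. Payload 5.1 kg.
Tool frame: the origin (TCP) lies on the centre line of the jaws, within the pads' length; the fingertips stand 11 mm ahead of it and the grasp point (between the pads) lies 8 mm behind it; z points along the fingers, y is the line along which they close (so a half turn about z gives the same grasp; the last joint's range is limited). The gripper opens to 85 mm and grips with 20 to 120 N. Pads are 22 mm wide; open, the fingers measure 114 mm over their backs; the gripper's body (76 mm by 85 mm) begins 54 mm behind the grasp point. The pads swing forward as they close: fully open they stand 13 mm farther back than shut.
Start: joints at [-1.363, 0.124, 1.65, -0, 1.367, -0.083], TCP at [186.335, -622.707, 242.322] pointing down, gripper open.
Joint ranges: [-2.61, 2.61], [-1.02, 2.33], [0.03, 2.71], [-1.35, 4.49], [0.32, 2.68], [-2.91, 2.91]. Speed limits (rad/s): [2.57, 2.57, 3.14, 3.14, 3.14, 3.14].

### API

Orientations are given as a rotation vector (axis times angle).
In Python, from workcell import status, read_camera, calibration, ctrl gives the robot as it stands.
- The arm moves only by the tool arm_command, never from a script. Its argument "motion" is a list of rows, each a list of 3 entries, a list of its own where there are three numbers: the shift along the tool's x, y, z each as a share of 0.3 m, from -1 to 1, then the turn, a rotation vector about the tool's x, y, z each as a share of 45 degrees, from -1 to 1, then the opening, from 0 (shut) to 1 (fully open). In form: [[[dx, dy, dz], [rx, ry, rz], hand], ...]. A call has 1 to 8 rows; each row is the pose to reach, as a shift and turn from the pose commanded when the call began, along the tool's axes at that moment; what a row does not reach only later rows make up. A row lasts 1/8 s, in which the tool goes at most 62.5 mm and 10.7 degrees, less where a joint would pass 70% of its speed; a pose out of reach is approached as far as the arm can. A call with a number of a shift or a turn outside -1 to 1 is refused whole. A call with a gripper value outside its range is refused whole. The fingers move at their own pace and stop on an object; "force" is the grip in N (left out, the last holds). Time passes only in rows, so rows that repeat a pose let the fingers close. It gives the time, the measured TCP pose, the force, the opening and the grip force at its end, in the units of the state.
- status.get_obs(): the state, without advancing time (a new reading comes with each control period).
- read_camera(name): name is "side" or "top" or "wrist"; returns the picture (420x560x3 uint8, red, green, blue); there is no depth.
- calibration(name): a dict with "fx", "fy", "cx", "cy" (pixels), "extrinsics" (4x4, takes a point from world to camera coordinates); the wrist camera has in their place "hand_eye" (4x4, takes a point from camera to tool coordinates, whose origin is the TCP and whose axes are the flange's). Camera axes: x right, y up, looking along -z (the intrinsics and any distortion apply to the point x, -y, -z); pixel columns grow to the right and rows downward; lengths in mm; the calibration is good to about 2 mm. A picture is of the moment at which its call begins: read the wrist's pose just before it. calibration takes no time and is no camera call.
- ctrl.sign_off(): hands the job in; it is judged then, once.
The state is a dict: "time_s": time; "q": joint angles; "joint_velocities": joint speeds; "joint_efforts": joint torques, N m; "ee_pos": TCP position; "orientation": TCP orientation; "contact_force": force on the tool from outside, world axes, zero at the start; "wrist_torque": the same for the moment, N m; "finger_gap": finger opening in mm; "finger_force": force on a finger pad.
Only numpy, scipy, OpenCV 4.12 (cv2) and the standard library are available. Lean on these libraries where they do the work, as an engineer would, in place of code of your own. Each camera call takes 0.05 s, during which the arm holds its last target. There are 200 camera calls.

## Working session

There is one attempt and no reset: what is moved stays moved. The work goes in short steps, Python scripts to look and compute and a tool call to move; the robot and the scene stay as the last step left them, time stands still between calls to the robot, and variables do not carry over. Pictures are saved under pics/ and viewed, at most 10 in all, crops included, and the job is handed in when it is done.

Besides the shell and the picture viewer there is one more tool, called after ">>>" as name([rows], argument=value, ...), one row to a line, values as JSON. arm_command: Moves the arm, as the interface text tells. Shift numbers are shares of 0.3 m and turn numbers shares of 45 degrees, none past 1 either way. Its arguments: {"type":"object","properties":{"motion":{"type":"array"},"force":{"type":"number"}},"required":["motion"]}

```bash
mkdir -p pics; ls; cat > h.py <<'E'
import numpy as np,cv2
from scipy.spatial.transform import Rotation as R
from workcell import status,read_camera,calibration,ctrl
def save(cam,fn):
    im=read_camera(cam); cv2.imwrite('pics/'+fn,im[:,:,::-1]); return im
def p2w(cam,u,v,z=0):
    c=calibration(cam); E=np.array(c['extrinsics'])
    d=np.array([(u-c['cx'])/c['fx'],-(v-c['cy'])/c['fy'],-1.]); 
    o=-E[:3,:3].T@E[:3,3]; w=E[:3,:3].T@d
    return o+w*(z-o[2])/w[2]
def w2p(cam,P):
    c=calibration(cam); E=np.array(c['extrinsics']); p=E[:3,:3]@np.array(P,float)+E[:3,3]
    return c['cx']+c['fx']*p[0]/-p[2], c['cy']+c['fy']*-p[1]/-p[2]
E
python3 - <<'E'
from h import *
a=save('top','t0.png');b=save('side','s0.png')
o=status.get_obs();print(o)
for c in('top','side','wrist'):print(calibration(c))
E
```

```text
pics
{'time_s': 0.1, 'q': array([-1.36259396e+00,  1.24464050e-01,  1.65152858e+00,  3.91674730e-05,
        1.36745295e+00, -8.26054865e-02]), 'joint_velocities': array([ 0.0004744 , -0.00272152, -0.00354605, -0.0004724 , -0.00097424,
       -0.00154083]), 'joint_efforts': array([ 9.49101968e-05, -4.24931467e+01, -3.66653645e+01, -1.06757834e-04,
        3.93938491e-03,  5.89299958e-06]), 'ee_pos': array([ 186.24413148, -622.21084756,  241.1654947 ]), 'orientation': array([-3.10661054e+00, -4.54911344e-01,  1.22460624e-04]), 'contact_force': array([-0.5748494 ,  0.43660838,  0.09907956]), 'wrist_torque': array([-0.00078854,  0.02830142, -0.00854728]), 'finger_force': 0.0, 'finger_gap': 85.2598523628347}
{'fx': 543.7414040345752, 'fy': 543.7414040345752, 'cx': 268.7474050295999, 'cy': 216.5151887425862, 'extrinsics': array([[-1.98256023e-02, -9.99792772e-01,  4.62144583e-03,
         6.78221019e+00],
       [ 9.89608388e-01, -1.89648051e-02,  1.42532715e-01,
        -5.18200768e+02],
       [-1.42415533e-01,  7.39921847e-03,  9.89779302e-01,
        -1.48180877e+03],
       [ 0.00000
[... 281 characters left out ...]
1.20017918e-01, -5.90577020e-01,  7.98006568e-01,
        -1.41299696e+02],
       [-1.51246258e-01,  7.83556836e-01,  6.02630280e-01,
        -1.57372996e+03],
       [ 0.00000000e+00,  0.00000000e+00,  0.00000000e+00,
         1.00000000e+00]])}
{'fx': 322.8911963052171, 'fy': 322.8911963052171, 'cx': 281.937978292142, 'cy': 210.711634378425, 'hand_eye': array([[-2.31206037e-04,  9.65219754e-01,  2.61439809e-01,
         6.56146921e+01],
       [ 9.99997972e-01,  7.46222548e-04, -1.87065305e-03,
         3.52903875e-01],
       [-2.00068355e-03,  2.61438846e-01, -9.65217969e-01,
        -1.31715852e+02],
       [ 0.00000000e+00,  0.00000000e+00,  0.00000000e+00,
         1.00000000e+00]])}
```

View pics/t0.png

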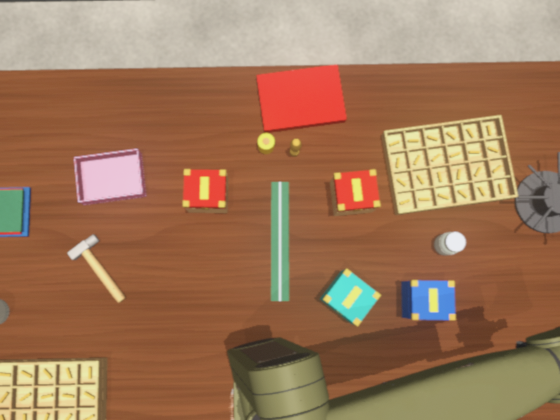

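View pics/s0.png

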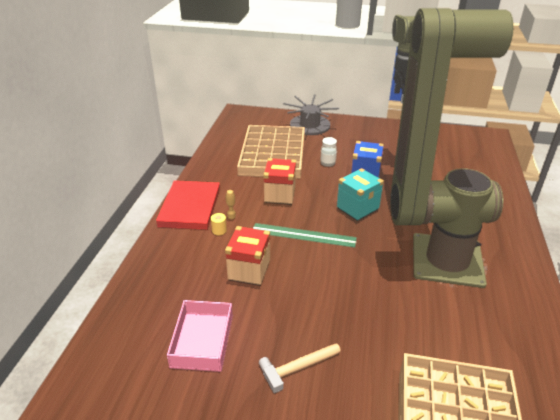

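```bash
python3 - <<'E'
from h import *
im=cv2.imread('pics/t0.png')
cv2.imwrite('pics/c0.png',cv2.resize(im[155:225,170:390],(0,0),fx=3.6,fy=3.6,interpolation=cv2.INTER_CUBIC))
for n,c in(('turq',(352,297)),('foil',(266,142)),('brass',(295,147)),('glue',(453,242)),):print(n,p2w('top',*c,z=60).round())
for c in((279,182),(280,300)):print(p2w('top',*c).round())
for c in('top','side'):
  E=np.array(calibration(c)['extrinsics']);print(c,(-E[:3,:3].T@E[:3,3]).round())
E
```

```text
turq [ 292. -223.   60.]
foil [726.   0.  60.]
brass [710. -81.  60.]
glue [ 435. -506.   60.]
[624. -35.   0.]
[287. -30.   0.]
top [ 302.    8. 1540.]
side [ 279. 1248. 1059.]
```

View pics/c0.png

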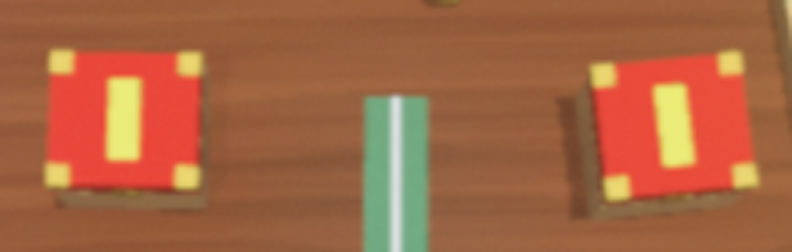

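Left box lid at top-image (204,188), right at (357,190). The look-alikes are turquoise (352,297), blue (433,300) and a flat red panel (301,97); I exclude all three by colour or shape. The crop confirms two red lids with brass corners either side of the green line (280,182–300).

```bash
python3 - <<'E'
from h import *
for n,cs in(('L',[(50,50),(203,53),(201,189),(44,187)]),('R',[(590,64),(742,52),(757,187),(606,200)])):
  P=np.array([p2w('top',170+u/3.6,155+v/3.6,120) for u,v in cs])[:,:2]
  c=P.mean(0); ax=(P[0]+P[1]-P[2]-P[3])/2; ay=(P[0]+P[3]-P[1]-P[2])/2
  yaw=np.arctan2(ax[1],ax[0]); print(n,c.round(1),np.linalg.norm(ax),np.linalg.norm(ay),yaw,np.arctan2(-ay[0],ay[1]))
  print(' far mid',c+np.array([np.cos(yaw),np.sin(yaw)])*50)
E
cat >> h.py <<'E'
def shift(target,yaw):
    """commanded move from current pose to target TCP (tool down, tool x at world yaw)"""
    o=status.get_obs();Rc=R.from_rotvec(o['orientation']);
    Rt=R.from_rotvec([0,0,yaw])*R.from_matrix(np.diag([1,-1,-1.]))
    d=Rc.inv().apply(np.array(target)-o['ee_pos']); r=(Rc.inv()*Rt).as_rotvec()
    print('t',o['time_s'],'pos',o['ee_pos'].round(1),'shift',(d/300).round(3),'turn',(r/(np.pi/4)).round(3),'F',o['contact_force'].round(1))
E
python3 - <<'E'
from h import *
print(R.from_rotvec(status.get_obs()['orientation']).as_matrix().round(3))
E
```

```text
L [585.7 166.3] 102.59459949447432 114.41340194370625 -0.031764385219926895 -0.035371671857651464
 far mid [635.6557291 164.7012174]
R [ 573.5 -239.3] 102.2756659047411 112.65922987612389 0.06927519568016098 0.06456362876576406
 far mid [ 623.37365931 -235.80821608]
[[ 0.958  0.287 -0.   ]
 [ 0.287 -0.958  0.002]
 [ 0.    -0.002 -1.   ]]
```

```bash
python3 - <<'E'
from h import *
shift([425,-428,230],.18);shift([663,-233,220],.07)
E
```

```text
t 0.1 pos [ 186.2 -622.2  241.2] shift [ 0.948 -0.392  0.038] turn [-0.002 -0.     0.141] F [-0.6  0.4  0.1]
t 0.1 pos [ 186.2 -622.2  241.2] shift [ 1.894 -0.787  0.072] turn [-0.002  0.     0.281] F [-0.6  0.4  0.1]
```

>>> arm_command([
  [[0.24,-0.1,0.01],[0,0,0.04],0.5],
  [[0.48,-0.2,0.02],[0,0,0.08],0.5],
  [[0.72,-0.3,0.03],[0,0,0.11],0.5],
  [[0.95,-0.39,0.04],[0,0,0.14],0.5],
  [[0.95,-0.39,0.04],[0,0,0.14],0.5],
  [[0.95,-0.39,0.04],[0,0,0.14],0.5],
])

```text
time_s: 0.85
ee_pos: [428.1, -426.0, 229.5]
orientation: [-3.126, -0.292, 0.001]
contact_force: [-0.7, -1.5, -0.6]
finger_gap: 42.8
finger_force: 0.0
```

```bash
python3 - <<'E'
from h import *
shift([668,-233,220],.07)
E
```

```text
t 0.85 pos [ 428.1 -426.   229.5] shift [ 0.905 -0.484  0.032] turn [-0.002  0.     0.148] F [-0.7 -1.5 -0.6]
```

>>> arm_command([
  [[0.18,-0.1,0.01],[0,0,0.03],0.5],
  [[0.36,-0.19,0.02],[0,0,0.06],0.5],
  [[0.54,-0.29,0.03],[0,0,0.09],0.5],
  [[0.72,-0.39,0.03],[0,0,0.12],0.5],
  [[0.91,-0.48,0.03],[0,0,0.15],0.5],
  [[0.91,-0.48,0.03],[0,0,0.15],0.5],
  [[0.91,-0.48,0.2],[0,0,0.15],0.5],
  [[0.91,-0.48,0.2],[0,0,0.15],0.5],
])

```text
time_s: 1.85
ee_pos: [664.5, -238.2, 164.3]
orientation: [-3.136, -0.097, 0.016]
contact_force: [0.3, 0.3, 0.0]
finger_gap: 42.6
finger_force: 0.0
```

```bash
python3 - <<'E'
from h import *
shift([663,-233,105],.07);shift([634.4,-235,105],.07)
save('wrist','w1.png')
E
```

```text
t 1.85 pos [ 664.5 -238.2  164.3] shift [-0.002 -0.017  0.198] turn [-0.006  0.013 -0.011] F [0.3 0.3 0. ]
t 1.85 pos [ 664.5 -238.2  164.3] shift [-0.097 -0.016  0.199] turn [-0.006  0.013 -0.011] F [0.3 0.3 0. ]
```

View pics/w1.png

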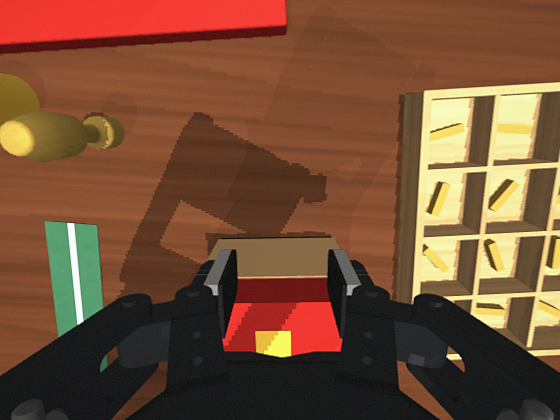

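>>> arm_command([
  [[0,-0.01,0.1],[0,0,0],0.5],
  [[0,-0.01,0.2],[0,0,0],0.5],
  [[-0.03,-0.01,0.2],[0,0,0],0.5],
  [[-0.06,-0.01,0.2],[0,0,0],0.5],
  [[-0.08,-0.01,0.2],[0,0,0],0.5],
  [[-0.08,-0.01,0.2],[0,0,0],0.5],
])

```text
time_s: 2.65
ee_pos: [644.5, -237.2, 112.1]
orientation: [3.139, 0.098, 0.003]
contact_force: [0.6, -0.7, -0.2]
finger_gap: 42.4
finger_force: 0.0
```

>>> arm_command([
  [[-0.02,0,0.02],[0,0,0],0.5],
  [[-0.035,0,0.02],[0,0,0],0.5],
  [[-0.065,0,-0.007],[0,0,0],0.5],
  [[-0.095,0,-0.03],[0,0,0],0.5],
  [[-0.13,0,-0.05],[0,0,0],0.5],
  [[-0.165,0,-0.07],[0,0,0],0.5],
  [[-0.165,0,-0.07],[0,0,0],0.5],
])

```text
time_s: 3.52
ee_pos: [594.2, -239.9, 131.8]
orientation: [3.14, 0.098, 0.0]
contact_force: [1.6, -0.3, 1.4]
finger_gap: 42.7
finger_force: 1.0
```

```bash
python3 - <<'E'
from h import *
save('side','s1.png')
im=cv2.imread('pics/s1.png')
cv2.imwrite('pics/s1c.png',cv2.resize(im[100:260,200:420],(0,0),fx=2.5,fy=2.5))
shift([634.4,-235,105],.07)
E
```

```text
t 3.575 pos [ 594.6 -239.9  131.7] shift [ 0.133 -0.008  0.089] turn [ 0.    -0.001 -0.009] F [ 2.3 -0.2  0.7]
```

View pics/s1c.png

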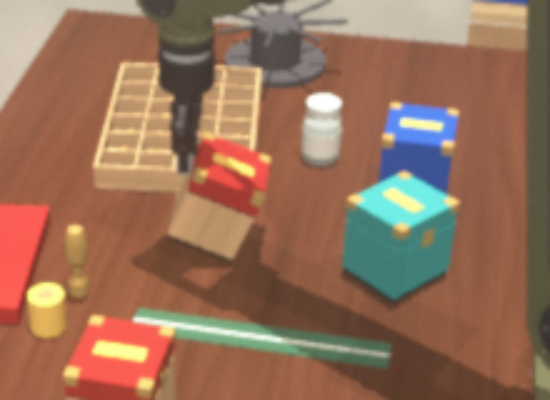

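The box is tilted about 20° with the finger on its far face (crop 195,165). I carry on along the arc.

>>> arm_command([
  [[-0.04,0,-0.02],[0,0,0],0.5],
  [[-0.08,0,-0.03],[0,0,0],0.5],
  [[-0.12,0,-0.04],[0,0,0],0.5],
  [[-0.16,0,-0.045],[0,0,0],0.5],
  [[-0.19,0,-0.045],[0,0,0],0.5],
  [[-0.22,0,-0.045],[0,0,0],0.5],
  [[-0.22,0,-0.045],[0,0,0],0.5],
  [[-0.22,0,-0.045],[0,0,0],0.5],
])

```text
time_s: 4.58
ee_pos: [529.2, -244.0, 144.9]
orientation: [3.14, 0.099, 0.0]
contact_force: [-0.3, -0.3, -0.1]
finger_gap: 42.8
finger_force: 0.0
```

```bash
python3 - <<'E'
from h import *
a=save('side','s2.png'); b=save('top','t2.png')
cv2.imwrite('pics/m2.png',np.hstack([cv2.resize(a[100:260,200:390],(0,0),fx=2,fy=2),cv2.resize(b[120:280,180:390],(0,0),fx=2,fy=2)])[:,:,::-1])
shift([590,-120,230],0);shift([705,164,220],-.034)
E
```

```text
t 4.675 pos [ 529.3 -243.9  144.8] shift [ 0.228 -0.4   -0.284] turn [-0.   -0.    0.08] F [-0.1  0.  -0.1]
t 4.675 pos [ 529.3 -243.9  144.8] shift [ 0.67 -1.32 -0.25] turn [-0.    -0.     0.124] F [-0.1  0.  -0.1]
```

View pics/m2.png

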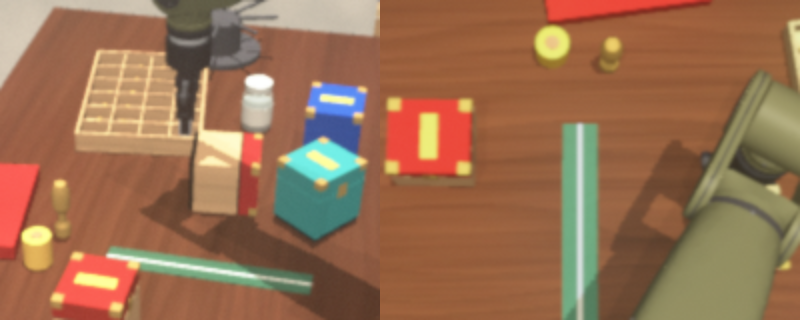

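Right box lies on its side, clear of the line and of the turquoise box. I'll look at its underside with the wrist camera on the way to the left box.

```bash
python3 - <<'E'
from h import *
shift([640,-140,240],0)
E
```

```text
t 4.675 pos [ 529.3 -243.9  144.8] shift [ 0.39  -0.322 -0.317] turn [-0.   -0.    0.08] F [-0.1  0.  -0.1]
```

>>> arm_command([
  [[0.05,-0.03,-0.1],[0,0,0],0.5],
  [[0.17,-0.13,-0.2],[0,0,0.04],0.5],
  [[0.29,-0.23,-0.3],[0,0,0.08],0.5],
  [[0.39,-0.32,-0.32],[0,0,0.08],0.5],
  [[0.39,-0.32,-0.32],[0,0,0.08],0.5],
])

```text
time_s: 5.3
ee_pos: [641.7, -138.8, 241.8]
orientation: [3.141, 0.006, 0.003]
contact_force: [0.0, 0.2, -0.6]
finger_gap: 42.5
finger_force: 0.0
```

```bash
python3 - <<'E'
from h import *
shift([675,164,230],-.034)
save('wrist','w3.png')
E
```

```text
t 5.3 pos [ 641.7 -138.8  241.8] shift [ 0.115 -1.009  0.039] turn [ 0.    -0.002  0.048] F [ 0.   0.2 -0.6]
```

View pics/w3.png

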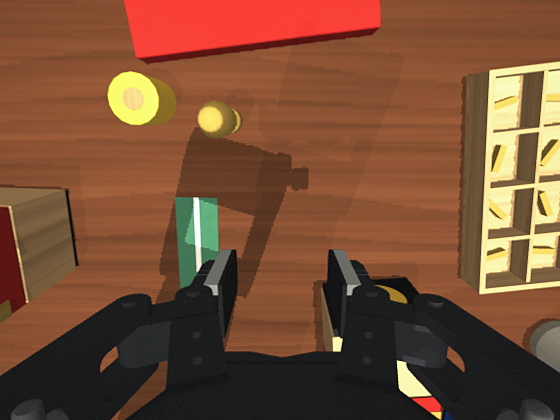

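Gold shows on the black underside of the right box at (395,295), so the right box looks like the stamped one. Next, the left box.

>>> arm_command([
  [[0.02,-0.19,0.01],[0,0,0.01],0.5],
  [[0.04,-0.38,0.01],[0,0,0.02],0.5],
  [[0.06,-0.57,0.02],[0,0,0.03],0.5],
  [[0.09,-0.76,0.03],[0,0,0.04],0.5],
  [[0.115,-0.95,0.04],[0,0,0.05],0.5],
  [[0.115,-1.0,0.1],[0,0,0.05],0.5],
  [[0.115,-1.0,0.2],[0,0,0.05],0.5],
  [[0.115,-1.0,0.2],[0,0,0.05],0.5],
])

```text
time_s: 6.35
ee_pos: [671.6, 157.6, 175.9]
orientation: [3.139, -0.063, -0.013]
contact_force: [0.2, -0.2, -0.4]
finger_gap: 42.7
finger_force: 0.0
```

```bash
python3 - <<'E'
from h import *
shift([675,165,105],-.034);shift([647,165,105],-.034)
E
```

```text
t 6.35 pos [671.6 157.6 175.9] shift [ 0.012 -0.026  0.236] turn [ 0.003  0.011 -0.008] F [ 0.2 -0.2 -0.4]
t 6.35 pos [671.6 157.6 175.9] shift [-0.081 -0.022  0.237] turn [ 0.003  0.011 -0.008] F [ 0.2 -0.2 -0.4]
```

>>> arm_command([
  [[0,-0.01,0.1],[0,0,0],0.5],
  [[0,-0.01,0.22],[0,0,0],0.5],
  [[-0.03,-0.01,0.24],[0,0,0],0.5],
  [[-0.06,-0.01,0.24],[0,0,0],0.5],
  [[-0.06,-0.01,0.24],[0,0,0],0.5],
])

```text
time_s: 6.98
ee_pos: [656.8, 162.9, 111.2]
orientation: [-3.14, 0.061, -0.005]
contact_force: [-0.1, -0.3, -0.0]
finger_gap: 42.7
finger_force: 0.0
```

```bash
python3 - <<'E'
from h import *
shift([647,165,105],-.034)
E
```

```text
t 6.975 pos [656.8 162.9 111.2] shift [-0.033 -0.006  0.021] turn [-0.001 -0.004 -0.007] F [-0.1 -0.3 -0. ]
```

Same start offset as before, so I use the same pull.

>>> arm_command([
  [[-0.02,-0.006,0.02],[0,0,0],0.5],
  [[-0.035,-0.006,0.02],[0,0,0],0.5],
  [[-0.065,-0.006,-0.007],[0,0,0],0.5],
  [[-0.095,-0.006,-0.03],[0,0,0],0.5],
  [[-0.13,-0.006,-0.05],[0,0,0],0.5],
  [[-0.165,-0.006,-0.07],[0,0,0],0.5],
  [[-0.165,-0.006,-0.07],[0,0,0],0.5],
])

```text
time_s: 7.85
ee_pos: [606.3, 166.8, 130.5]
orientation: [-3.141, 0.061, -0.001]
contact_force: [2.2, -1.0, 2.5]
finger_gap: 42.4
finger_force: 1.6
```

>>> arm_command([
  [[-0.04,0,-0.02],[0,0,0],0.5],
  [[-0.08,0,-0.03],[0,0,0],0.5],
  [[-0.12,0,-0.04],[0,0,0],0.5],
  [[-0.16,0,-0.045],[0,0,0],0.5],
  [[-0.19,0,-0.045],[0,0,0],0.5],
  [[-0.22,0,-0.045],[0,0,0],0.5],
  [[-0.22,0,-0.045],[0,0,0],0.5],
  [[-0.22,0,-0.045],[0,0,0],0.5],
])

```text
time_s: 8.85
ee_pos: [541.2, 169.2, 143.4]
orientation: [3.141, -0.061, 0.0]
contact_force: [-0.1, 0.3, 0.4]
finger_gap: 42.4
finger_force: 0.0
```

```bash
python3 - <<'E'
from h import *
shift([690,60,240],0)
E
```

```text
t 8.85 pos [541.2 169.2 143.4] shift [ 0.51   0.344 -0.322] turn [ 0.   -0.   -0.05] F [-0.1  0.3  0.4]
```

>>> arm_command([
  [[0.06,0.03,-0.1],[0,0,0],0.5],
  [[0.17,0.13,-0.2],[0,0,0],0.5],
  [[0.29,0.26,-0.3],[0,0,-0.02],0.5],
  [[0.39,0.4,-0.32],[0,0,-0.05],0.5],
  [[0.51,0.53,-0.32],[0,0,-0.05],0.5],
  [[0.51,0.64,-0.32],[0,0,-0.05],0.5],
  [[0.51,0.64,-0.32],[0,0,-0.05],0.5],
])

```text
time_s: 9.72
ee_pos: [686.9, -31.1, 238.7]
orientation: [3.141, -0.005, -0.001]
contact_force: [-0.6, 0.2, -0.6]
finger_gap: 42.6
finger_force: 0.0
```

```bash
python3 - <<'E'
from h import *
a=save('wrist','w4.png'); b=save('top','t4.png')
cv2.imwrite('pics/m4.png',np.vstack([a[150:],cv2.resize(b[130:290,100:400],(560,299))])[:,:,::-1])
E
```

```text
(no output)
```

View pics/m4.png

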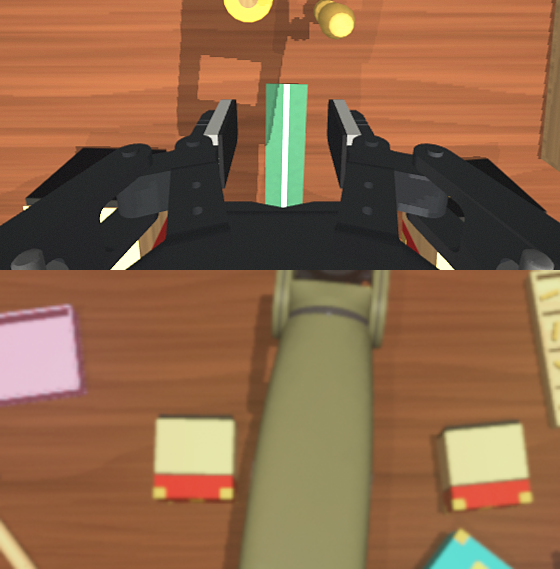

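```bash
python3 - <<'E'
from h import *
for n,cs in(('L',[(156,418),(235,418),(233,497),(153,497)]),('R',[(445,431),(521,423),(531,497),(454,508)])):
  P=np.array([p2w('top',100+u*300/560,130+(v-270)*160/299,100) for u,v in cs])[:,:2]
  c=P.mean(0); ax=(P[0]+P[1]-P[2]-P[3])/2; ay=(P[0]+P[3]-P[1]-P[2])/2
  print(n,c.round(1),np.linalg.norm(ax),np.linalg.norm(ay),np.arctan2(ax[1],ax[0]),np.arctan2(-ay[0],ay[1]))
shift([640,-240,235],.08)
E
```

```text
L [475.6 170.2] 113.43902129791795 113.45315019456227 -0.034333788111977674 -0.019280170305533195
R [ 457.1 -248.6] 108.86915869236623 110.53331022119104 0.0810305664096741 0.10411284466928353
t 9.825 pos [686.5 -28.6 239. ] shift [-0.155  0.705  0.013] turn [-0.001  0.    -0.102] F [ 1.1  0.9 -0.8]
```

>>> arm_command([
  [[-0.03,0.18,0.01],[0,0,-0.02],0.5],
  [[-0.07,0.36,0.01],[0,0,-0.05],0.5],
  [[-0.11,0.54,0.01],[0,0,-0.1],0.5],
  [[-0.155,0.7,0.01],[0,0,-0.1],0.5],
  [[-0.155,0.7,0.01],[0,0,-0.1],0.5],
])

```text
time_s: 10.45
ee_pos: [639.3, -240.3, 236.4]
orientation: [3.139, 0.119, 0.0]
contact_force: [-0.6, 0.7, -0.1]
finger_gap: 42.8
finger_force: 0.0
```

```bash
python3 - <<'E'
from h import *
a=save('wrist','w5.png'); b=save('top','t5.png')
cv2.imwrite('pics/m5.png',np.hstack([a[150:420,100:460],cv2.resize(b[150:300,170:420],(0,0),fx=1.75,fy=1.8)])[:,:,::-1])
shift([640,-370,200],.08)
E
```

```text
t 10.55 pos [ 640.2 -237.6  236.4] shift [-0.035  0.44   0.121] turn [-0.001 -0.001 -0.001] F [-0.  -0.1  1.2]
```

View pics/m5.png

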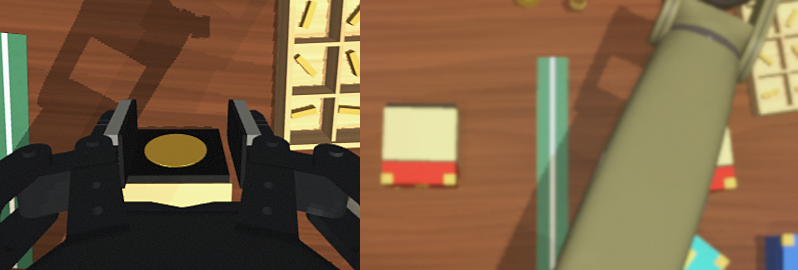

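Stamp confirmed: the gold disc is at (175,150) on the right box's underside, and the left box lies at top-crop (420,145). Next I go to the right box's −y side, turned 90°.

```bash
python3 - <<'E'
from h import *
print([p2w('top',u,v,20).round() for u,v in((400,212),(385,131))])
shift([464,-350,200],np.pi/2+.04)
print(status.get_obs()['q'])
E
```

```text
[array([ 526., -375.,   20.]), array([ 764., -345.,   20.])]
t 10.55 pos [ 640.2 -237.6  236.4] shift [-0.615  0.327  0.121] turn [-0.00e+00 -1.00e-03 -1.95e+00] F [-0.  -0.1  1.2]
[-4.34245084e-01  1.97874667e-01  1.57714065e+00  7.94884455e-04
  1.36655368e+00  1.05727475e+00]
```

>>> arm_command([
  [[-0.14,0.07,0.02],[0,0,-0.22],0.8],
  [[-0.28,0.15,0.05],[0,0,-0.44],0.8],
  [[-0.42,0.22,0.08],[0,0,-0.66],0.8],
  [[-0.55,0.29,0.1],[0,0,-0.88],0.8],
  [[-0.61,0.33,0.12],[0,0,-0.98],0.8],
  [[-0.61,0.33,0.12],[0,0,-0.98],0.8],
])

```text
time_s: 11.3
ee_pos: [465.2, -350.5, 199.9]
orientation: [-2.862, -1.292, -0.0]
contact_force: [-0.3, 0.4, 0.8]
finger_gap: 68.3
finger_force: 0.0
```

>>> arm_command([
  [[0,0,0],[0,0,-0.22],0.8],
  [[0,0,0],[0,0,-0.44],0.8],
  [[0,0,0],[0,0,-0.66],0.8],
  [[0,0,0],[0,0,-0.88],0.8],
  [[0,0,0],[0,0,-0.98],0.8],
  [[0,0,0],[0,0,-0.98],0.8],
])

```text
time_s: 12.05
ee_pos: [466.8, -350.2, 200.7]
orientation: [2.167, 2.274, 0.001]
contact_force: [-0.1, 0.6, -0.3]
finger_gap: 68.6
finger_force: 0.0
```

```bash
python3 - <<'E'
from h import *
shift([464,-350,50],np.pi/2+.04)
save('top','t6.png')
a=cv2.imread('pics/t6.png');cv2.imwrite('pics/t6c.png',cv2.resize(a[150:320,180:470],(0,0),fx=2.6,fy=2.6))
E
```

```text
t 12.05 pos [ 466.8 -350.2  200.7] shift [ 0.001 -0.01   0.502] turn [0.001 0.    0.01 ] F [-0.1  0.6 -0.3]
```

View pics/t6c.png

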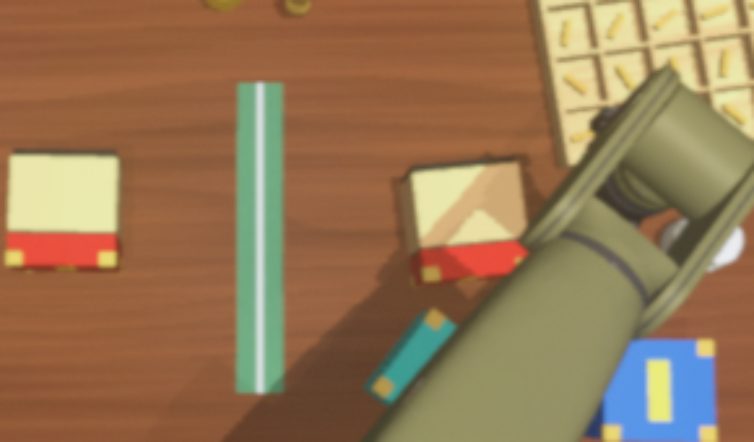

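>>> arm_command([
  [[0,-0.01,0.2],[0,0,0],0.8],
  [[0,-0.01,0.38],[0,0,0],0.8],
  [[0,-0.01,0.5],[0,0,0],0.8],
  [[0.03,-0.01,0.5],[0,0,0],0.8],
  [[0.06,-0.01,0.5],[0,0,0],0.8],
  [[0.09,-0.01,0.5],[0,0,0],0.8],
  [[0.12,-0.01,0.5],[0,0,0],0.8],
  [[0.15,-0.01,0.5],[0,0,0],0.8],
])

```text
time_s: 13.1
ee_pos: [461.1, -307.6, 52.0]
orientation: [2.165, 2.27, -0.001]
contact_force: [-0.2, -4.0, 2.2]
finger_gap: 68.4
finger_force: 0.0
```

```bash
python3 - <<'E'
from h import *
shift([457,-98,50],np.pi/2)
E
```

```text
t 13.1 pos [ 461.1 -307.6   52. ] shift [0.699 0.02  0.004] turn [0.003 0.005 0.061] F [-0.2 -4.   2.2]
```

>>> arm_command([
  [[0.05,0,0],[0,0,0.01],0.8],
  [[0.1,0,0],[0,0,0.02],0.8],
  [[0.15,0,0],[0,0,0.03],0.8],
  [[0.2,0,0],[0,0,0.04],0.8],
  [[0.25,0,0],[0,0,0.05],0.8],
  [[0.3,0.01,0],[0,0,0.06],0.8],
  [[0.34,0.01,0],[0,0,0.06],0.8],
  [[0.34,0.01,0],[0,0,0.06],0.8],
])

```text
time_s: 14.1
ee_pos: [457.6, -202.9, 49.4]
orientation: [-2.218, -2.221, -0.001]
contact_force: [0.1, -0.3, 0.3]
finger_gap: 68.3
finger_force: 0.0
```

```bash
python3 - <<'E'
from h import *
shift([457,-98,50],np.pi/2)
E
```

```text
t 14.1 pos [ 457.6 -202.9   49.4] shift [ 0.35  -0.002 -0.001] turn [-0.002 -0.003  0.002] F [ 0.1 -0.3  0.3]
```

>>> arm_command([
  [[0.05,0,0],[0,0,0],0.8],
  [[0.1,0,0],[0,0,0],0.8],
  [[0.15,0,0],[0,0,0],0.8],
  [[0.2,0,0],[0,0,0],0.8],
  [[0.24,0,0],[0,0,0],0.8],
  [[0.27,0,0],[0,0,0],0.8],
  [[0.29,0,0],[0,0,0],0.8],
  [[0.29,0,0],[0,0,0],0.8],
])

```text
time_s: 15.1
ee_pos: [458.1, -117.3, 50.1]
orientation: [-2.22, -2.221, -0.0]
contact_force: [1.1, -1.9, -1.0]
finger_gap: 68.5
finger_force: 0.0
```

```bash
python3 - <<'E'
from h import *
shift([457,-98,50],np.pi/2)
b=save('top','t7.png')
cv2.imwrite('pics/t7c.png',cv2.resize(b[160:310,180:380],(0,0),fx=3.6,fy=3.6,interpolation=cv2.INTER_CUBIC)[:,:,::-1])
E
```

```text
t 15.1 pos [ 458.1 -117.3   50.1] shift [ 0.064 -0.004  0.   ] turn [-0.001 -0.001  0.001] F [ 1.1 -1.9 -1. ]
```

View pics/t7c.png

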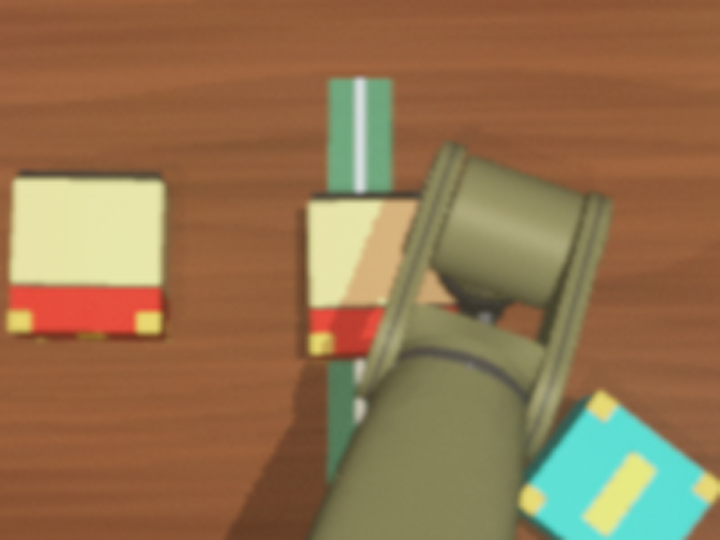

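```bash
python3 - <<'E'
from h import *
f=lambda u,v,z:p2w('top',180+u/3.6,160+v/3.6,z).round(1)
print('L edge',f(307,200,100),f(308,355,100),'stripe',f(361,90,0),f(361,185,0),f(360,375,0),'other box',f(10,178,100),f(164,180,100))
E
```

```text
L edge [512.    6.4 100. ] [396.8   7.8 100. ] stripe [614.8 -38.7   0. ] [537.8 -36.9   0. ] [386.9 -32.7   0. ] other box [532.7 227.1 100. ] [529.  112.5 100. ]
```

>>> arm_command([
  [[0.015,0,0],[0,0,0],0.8],
  [[0.03,0,0],[0,0,0],0.8],
  [[0.042,0,0],[0,0,0],0.8],
  [[0.052,0,0],[0,0,0],0.8],
  [[0.052,0,0],[0,0,0],0.8],
  [[0,0,0],[0,0,0],0.8],
  [[-0.1,0,0],[0,0,0],0.8],
  [[-0.1,0,0],[0,0,0],0.8],
])

```text
time_s: 16.15
ee_pos: [458.3, -149.4, 50.4]
orientation: [-2.224, -2.218, -0.001]
contact_force: [-0.3, 0.5, 0.5]
finger_gap: 68.2
finger_force: 0.0
```

>>> arm_command([
  [[-0.1,0,-0.05],[0,0,0],0.8],
  [[-0.2,0,-0.2],[0,0,0],0.8],
  [[-0.4,0,-0.4],[0,0,0],0.8],
  [[-0.6,0,-0.5],[0,0,0],0.8],
  [[-0.8,0,-0.5],[0,0,0],0.8],
  [[-1,0,-0.5],[0,0,0],0.8],
  [[-1,0,-0.5],[0,0,0],0.8],
])

```text
time_s: 17.02
ee_pos: [457.8, -450.5, 200.1]
orientation: [-2.224, -2.218, -0.001]
contact_force: [0.3, 0.6, -0.1]
finger_gap: 68.6
finger_force: 0.0
```

```bash
python3 - <<'E'
from h import *
b=save('top','t8.png')
c=b[195:280,250:340]; h=cv2.cvtColor(c,cv2.COLOR_RGB2HSV)
m=((h[...,0]>20)&(h[...,0]<35)&(h[...,2]>150)|((h[...,0]<8)|(h[...,0]>172))&(h[...,1]>190)&(h[...,2]>140)).astype(np.uint8)
k=max(cv2.findContours(m,0,2)[0],key=cv2.contourArea);r=cv2.minAreaRect(k);print(r)
P=np.array([p2w('top',250+u,195+v,100) for u,v in cv2.boxPoints(r)]);print(P.round(1),P.mean(0).round(1))
E
```

```text
((31.0, 34.5), (29.0, 42.0), 90.0)
[[513.7  20.5 100. ]
 [511.6 -92.  100. ]
 [433.7 -89.8 100. ]
 [435.9  21.8 100. ]] [473.7 -34.9 100. ]
```

```bash
python3 -c "
from workcell import ctrl;print(ctrl.sign_off())"
```

```text
the job is handed in; nothing more can be done
None
```

Job handed in at 17 s of robot time: both boxes lie on their sides, and the gold-stamped right one was pushed to within about 1 mm of the middle of the green line by my last measurement; the left box lies clear of the line near where it fell. I viewed 11 pictures, one over the limit of 10.

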